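Select the green feed on the wire winder's gated lever

TASK

The feed lever of the wire winder stands in the unmarked park slot of its gate. Push the black handle with the fingertips through the gate into the slot with the green marker until it is fully home, without going into any other coloured slot, then move clear. Only push: do not pinch the handle, and leave the things lying round the machine alone.

Things in the scene. Friction and masses are not known exactly. Their poses are not given: they have to be found in the camera images.
- winder: Drive unit of a wire winder, bolted down: grey box 150x170 mm with a blue motor on its left (+y) side and a chuck with a brass mandrel on its right; an aluminium gate plate (116x136 mm, top at z = 0.087) lies on it. Origin at the centre of the box's underside; x from the near side (with the switch) to the far side, y left, z up.
- gate_centre (a point): Middle of the gate, at the top of the plate; axes as winder. Slots as positions of the lever's stem in this frame: a cross channel along y at x = 0, from y = -0.028 to +0.028; at each of its ends one slot leads far to x = +0.026 and one near to x = -0.026, these four have coloured markers. Play in the slots 2.5 mm either side, in the channel 3 mm.
- park_slot (a point): Near, closed end of the fifth, unmarked slot (park): it leads from the middle of the cross channel towards the near side only, so the far wall of the channel stops a lever pushed out of it. The ends of the channel stop the lever in line with the outer slots. Corners between slots are rounded. Point at plate height, where the stem stops (x = -0.026 from gate_centre).
- cross (a joint): Tilt of the lever to the machine's left (+y, positive) or right (negative), rad; 0 is upright in the middle, about +0.42 and -0.42 in the outer slots. The lever turns about a point on the machine's centre line 67 mm below gate_centre. Friction alone holds the lever: about 2 N at the handle moves it, and it stays where it is left.
- shift (a joint): Tilt of the lever to the far side (+x of the machine, positive) or the near side (negative), rad; 0 is in the cross channel, about +0.35 fully home in a far outer slot, -0.35 in a near outer slot, -0.38 in the park slot. Same pivot point as cross, same friction.
- lever_pin (a point): Point on the axis of the lever's steel stem (8 mm thick), 62 mm above its pivot, about at the height of the gate plate.
- handle_centre (a point): Centre of the lever's black square handle, 28x28 mm in section and 58 mm long along the lever (its z axis), 116 mm above the pivot along the lever. Upright, the handle reaches from z = 0.107 to 0.165; the plate below is at z = 0.087.
- handle_far: The far side of the black handle: its origin is inside the handle, 10 mm from the handle's centre and 4 mm beneath the flat far face.
- handle_near: The near side of the black handle: its origin is inside the handle, 10 mm from the handle's centre and 4 mm beneath the flat near face.
- handle_left: The left side of the black handle: its origin is inside the handle, 10 mm from the handle's centre and 4 mm beneath the flat left face.
- handle_right: The right side of the black handle: its origin is inside the handle, 10 mm from the handle's centre and 4 mm beneath the flat right face.
- green_marker: Green round marker on the gate plate, 22 mm across, 2 mm high, origin at its underside. It lies just beyond the closed end of one outer slot and marks that slot: 42 mm in x and 28 mm in y from the middle of the gate, in the gate's frame. Which of the four slots it marks changes.
- red_marker: Red round marker on the gate plate, 22 mm across, 2 mm high, origin at its underside. It lies just beyond the closed end of one outer slot and marks that slot: 42 mm in x and 28 mm in y from the middle of the gate, in the gate's frame. Which of the four slots it marks changes.
- blue_marker: Blue round marker on the gate plate, 22 mm across, 2 mm high, origin at its underside. It lies just beyond the closed end of one outer slot and marks that slot: 42 mm in x and 28 mm in y from the middle of the gate, in the gate's frame. Which of the four slots it marks changes.
- yellow_marker: Yellow round marker on the gate plate, 22 mm across, 2 mm high, origin at its underside. It lies just beyond the closed end of one outer slot and marks that slot: 42 mm in x and 28 mm in y from the middle of the gate, in the gate's frame. Which of the four slots it marks changes.
- wax_block: Bystander: green wax block, 34x62x22 mm; loose; origin at the centre of its underside. Leave it alone.
- steel_block: Bystander: square steel bench block, 50x50x18 mm; loose; origin at the centre of its underside. Leave it alone.
- vial_1: Bystander: small lidded clear jar, 34 mm wide and high; loose; origin at the centre of its underside. Leave it alone.
- vial_2: Bystander: small lidded clear jar, 34 mm wide and high; loose; origin at the centre of its underside. Leave it alone.
- glue_tube: Bystander: white glue tube with a red nozzle, 22x84x14 mm, lying; loose; origin at the centre of its underside. Leave it alone.
- hinged_tin: Bystander: flat red tin, 64x96x20 mm; loose; origin at the centre of its underside. Leave it alone.
- parts_dish: Bystander: round blue dish, 67 mm across, 10 mm high; loose; origin at the centre of its underside. Leave it alone.

How it is judged:
By the outcome, as a careful person would: the job done as asked, in the order asked, and still so for the second after the job is handed in, with the robot touching nothing.
It also fails if it takes over 48 s, if anything falls off the work surface, if the arm or the gripper's body presses on something with over 40 N, if the wrist force passes 120 N, or if a joint passes its speed limit or range.

ROBOT

A 7-joint arm with a two-finger parallel gripper is mounted at the origin on a cart in front of the work surface, level with it; the furniture and walls round the work are solid. World frame = base frame: x ahead of the robot, y to its left, z up, the work surface at z = 0. Lengths are in m, angles in rad, forces in N, time in s.
With the tool pointing down it reaches from about 0.4 to 0.85 m from the base axis. Payload 4.5 kg.
Tool frame: the origin (TCP) lies between the finger pads; the fingertips stand 19 mm ahead of it and the grasp point (between the pads) is the TCP; z points along the fingers, y is the direction in which the jaws open and shut (so a half turn about z gives the same grasp; the last joint's range is limited). The gripper opens to 88 mm and grips with 3 to 60 N. Pads are 18 mm wide; open, the fingers measure 123 mm over their backs; the gripper's body (75 mm by 187 mm) begins 45 mm behind the grasp point.
Start: joints at [1.186, 0.689, -0.195, 1.565, 0.157, 0.902, -0.215], TCP at [0.254, -0.571, 0.258] pointing down, gripper open.
Joint ranges: [-3.01, 3.01], [-0.46, 2.08], [-1.47, 1.51], [0.13, 2.56], [-1, 4.14], [0.04, 2.09], [-2.66, 2.66]. Speed limits (rad/s): [2.57, 2.57, 3.14, 3.14, 3.14, 3.14, 3.14].

INTERFACE

Orientations are given as a unit quaternion [x, y, z, w].
In Python, from plant import status, snapshot, finish_job, cut_out, tip_of gives the robot as it stands. The module is installed in compiled form; this text tells all that it offers.
- The arm moves only by the tool carry_out, never from a script. Its arguments are lists of equal length, an entry for each row: "linear": the shift along the world's x, y, z in m, a list of three; "roll": the turn about the world's z in rad. A call has 1 to 8 rows; each row is the pose to reach, as a shift and turn from the pose measured when the call began; what a row does not reach only later rows make up. A row lasts 1/12 s, in which the tool goes at most 41.7 mm and 7.16 degrees, less where a joint would pass 70% of its speed; a pose out of reach is approached as far as the arm can. A call with a gripper value outside its range is refused whole. "gripper" is the opening, from 0 (shut) to 1 (fully open), set as the call begins (left out, the last holds). The fingers move at their own pace and stop on an object; "grip_force" is the grip in N (left out, the last holds). Time passes only in rows, so rows that repeat a pose let the fingers close. It gives the time, the measured TCP pose, the force and the opening at its end, in the units of the state.
- status.get_state(): the state, without advancing time (a new reading comes with each control period).
- snapshot(name): name is "scene" or "side" or "wrist"; returns a dict with "img" (400x640x3 uint8, red, green, blue), "range_z" (400x640 float32, m along the optical axis (not along the pixel's ray), 0 where there is no reading), "fx", "fy", "cx", "cy" (pixels), "k1" (the pictures are not rectified: a ray, as slopes to the right and down, at radius r is drawn at 1 + k1 r^2 times it, then the intrinsics apply), "world_from_camera" (4x4, takes a point from camera to world coordinates). Camera axes: x right, y down, z forward; pixel columns grow to the right and rows downward; lengths in m; the calibration is good to about 2 mm. A picture is of the moment at which its call begins.
- finish_job(): hands the job in, once; it reports no verdict.
Trained networks look in a picture, given as the dict that the camera call returned (one of the last four; its "shot" number tells which), for a name from the list of things; names that differ only in an ending like _2 or _b are one class to them, and where a whole thing is asked for, a point or a joint stands for the part that bears it (a point fixed in the world has none). Each returns a list of dicts, best first, with "confidence" (0 to 1); they miss things now and then, are a little off and sometimes report something else, mostly with a low value. They report only what shows in the picture. A call takes as long as a camera call.
- cut_out(picture, query): "region" (400x640 bool, what is visible of it) and "pixel" ([column, row] in pixels, amid what is visible of it).
- tip_of(picture, query): "pixel" ([column, row] in pixels: a listed point, or the origin of a listed thing).
The state is a dict: "clock": time; "q": joint angles; "qd": joint speeds; "joint_torque": joint torques, N m; "tool_pos": TCP position; "eef_rot": TCP orientation; "contact_force": force on the tool from outside, world axes, zero at the start; "moment": the same for the moment, N m; "opening": opening from 0.0 (shut) to 1.0 (fully open).
Only numpy, scipy, OpenCV 4.12 (cv2) and the standard library are available. Lean on these libraries where they do the work, as an engineer would, in place of code of your own. Each camera call takes 0.05 s, during which the arm holds its last target.

## Working session

There is one attempt and no reset: what is moved stays moved. The work goes in short steps, Python scripts to look and compute and a tool call to move; the robot and the scene stay as the last step left them, time stands still between calls to the robot, and variables do not carry over. Pictures are saved under pics/ and viewed, and the job is handed in when it is done.

Besides the shell and the picture viewer there is one more tool, called after "Emit:" by a JSON object that holds its "fn" and its "kwargs". carry_out: Moves the arm, as the interface text tells. Its arguments: {"type":"object","properties":{"linear":{"type":"array"},"roll":{"type":"array"},"gripper":{"type":"number"},"grip_force":{"type":"number"}},"required":["linear","roll"]}

```bash
mkdir -p pics
cat > h.py <<'E'
import numpy as np, cv2
from plant import status, snapshot, finish_job, cut_out, tip_of
def ray(p,px):
    pt=np.array([[px]],float)
    xd=(px[0]-p['cx'])/p['fx'];yd=(px[1]-p['cy'])/p['fy']
    x,y=xd,yd
    for _ in range(30):
        s=1+p['k1']*(x*x+y*y);x,y=xd/s,yd/s
    return np.array([x,y,1.0])
def at_depth(p,px,dz=None):
    c,r=int(round(px[0])),int(round(px[1]))
    w=p['range_z'][max(r-2,0):r+3,max(c-2,0):c+3];w=w[w>0]
    d=np.median(w) if dz is None else dz
    v=ray(p,px)*d
    M=np.array(p['world_from_camera']);return M[:3,:3]@v+M[:3,3]
def at_z(p,px,z):
    M=np.array(p['world_from_camera']);d=M[:3,:3]@ray(p,px);o=M[:3,3]
    return o+d*(z-o[2])/d[2]
def proj(p,X):
    M=np.array(p['world_from_camera']);c=M[:3,:3].T@(np.array(X)-M[:3,3])
    x,y=c[:2]/c[2];s=1+p['k1']*(x*x+y*y)
    return np.array([p['fx']*x*s+p['cx'],p['fy']*y*s+p['cy']])
def save(p,n): cv2.imwrite('pics/'+n+'.png',cv2.cvtColor(p['img'],cv2.COLOR_RGB2BGR))
E
python3 - <<'E'
from h import *
s=status.get_state();print(s['clock'],s['tool_pos'],s['eef_rot'],s['contact_force'],s['opening'])
for n in ['scene','side']:
    p=snapshot(n);save(p,n+'0');print(n,p['world_from_camera'].round(3).tolist() if hasattr(p['world_from_camera'],'round') else p['world_from_camera'])
    for q in ['green_marker','red_marker','blue_marker','yellow_marker']:
        for r in tip_of(p,q)[:2]: print(q,r['confidence'],r['pixel'],at_z(p,r['pixel'],0.087).round(4))
    for q in ['gate_centre','park_slot','lever_pin','handle_centre','handle_far','handle_near','handle_left','handle_right']:
        for r in tip_of(p,q)[:2]: print(q,r['confidence'],r['pixel'],at_z(p,r['pixel'],0.087).round(4),at_depth(p,r['pixel']).round(4))
E
```

```text
0.0 [ 0.25389517 -0.57045278  0.25691208] [ 9.78144460e-01  2.07924479e-01 -2.33556694e-04 -8.78235509e-04] [-0.86812627 -0.00116446  0.37401138] 1.0019733991992468
scene [[0.691, -0.377, 0.617, 0.044], [-0.723, -0.355, 0.593, -0.469], [-0.005, -0.855, -0.518, 0.57], [0.0, 0.0, 0.0, 1.0]]
green_marker 0.7 [340.6, 231.9] [ 0.5701 -0.0092  0.087 ]
green_marker 0.61 [355.0, 214.1] [0.6452 0.0143 0.087 ]
red_marker 0.43 [320.0, 225.9] [0.5565 0.0384 0.087 ]
blue_marker 0.47 [331.6, 236.9] [ 0.5437 -0.0078  0.087 ]
yellow_marker 0.53 [358.0, 216.6] [0.6417 0.0026 0.087 ]
yellow_marker 0.4 [368.6, 229.2] [ 0.6186 -0.0459  0.087 ]
gate_centre 0.59 [346.5, 230.0] [ 0.584  -0.0136  0.087 ] [ 0.5916 -0.0072  0.0802]
park_slot 0.9 [334.4, 230.5] [0.5649 0.0039 0.087 ] [0.5668 0.0056 0.0852]
lever_pin 0.85 [340.5, 229.2] [ 0.5775 -0.0023  0.087 ] [ 0.5756 -0.0039  0.0887]
handle_centre 0.82 [336.1, 209.4] [0.631  0.0592 0.087 ] [ 0.5588 -0.0058  0.1463]
handle_centre 0.41 [418.3, 309.9] [ 0.4899 -0.2514  0.087 ] [ 0.5566 -0.2189  0.0149]
handle_far 0.57 [339.0, 209.2] [0.6362 0.0549 0.087 ] [ 0.
[... 563 characters left out ...]
ellow_marker 0.53 [324.5, 181.0] [ 0.6315 -0.0489  0.087 ]
gate_centre 0.94 [330.1, 190.9] [ 0.5925 -0.0122  0.087 ] [0.5783 0.0108 0.1008]
gate_centre 0.55 [333.0, 193.4] [ 0.5803 -0.0052  0.087 ] [0.574  0.0051 0.0933]
park_slot 0.95 [335.0, 195.4] [0.5713 0.0007 0.087 ] [ 0.5753 -0.0058  0.0831]
lever_pin 0.75 [330.3, 198.0] [0.5735 0.0172 0.087 ] [0.5744 0.0158 0.0861]
handle_centre 0.55 [334.8, 179.5] [ 0.6153 -0.0696  0.087 ] [0.5616 0.0189 0.1371]
handle_centre 0.4 [301.6, 200.4] [0.6207 0.0622 0.087 ] [0.625  0.0562 0.0831]
handle_far 0.55 [354.8, 194.0] [ 0.5373 -0.0302  0.087 ] [ 0.5375 -0.0307  0.0867]
handle_far 0.42 [408.6, 239.2] [0.3541 0.0783 0.087 ] [ 0.3946 -0.026   0.0169]
```

Run:
```python
import cv2
for n in ['scene0','side0']:
    a=cv2.imread(f'pics/{n}.png'); c=a[130:290,220:450]; cv2.imwrite(f'pics/{n}c.png',cv2.resize(c,None,fx=3.4,fy=3.4,interpolation=cv2.INTER_CUBIC))
```

```text
(no output)
```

View pics/scene0.png

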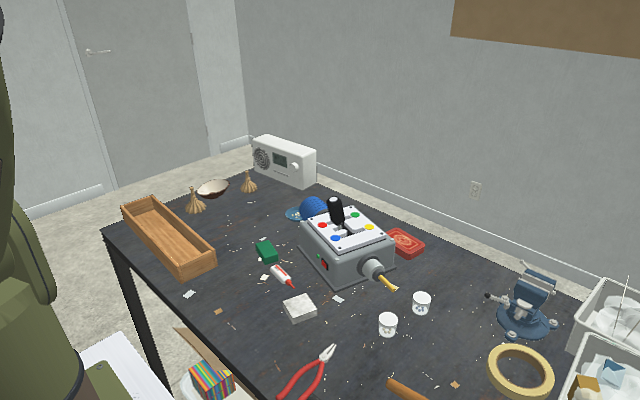

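```bash
ls pics
```

```text
scene0.png
scene0c.png
side0.png
side0c.png
```

View pics/side0.png

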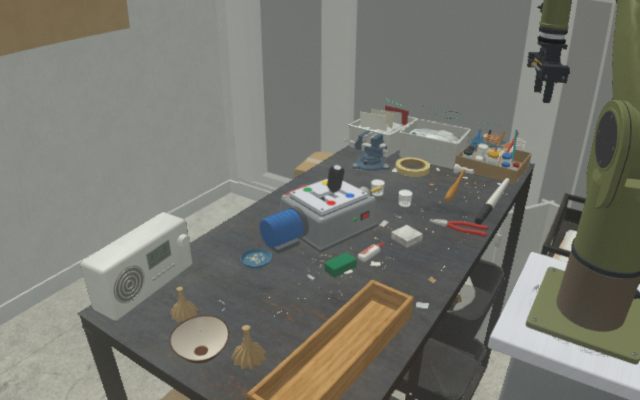

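View pics/scene0c.png

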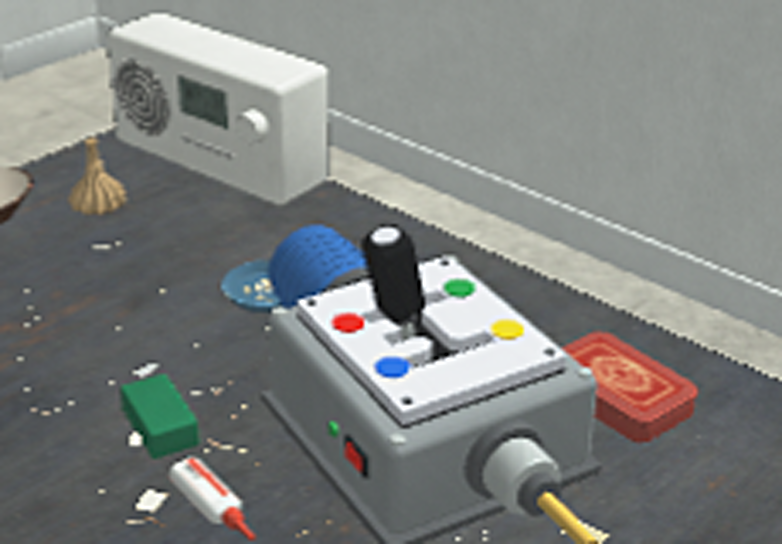

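View pics/side0c.png

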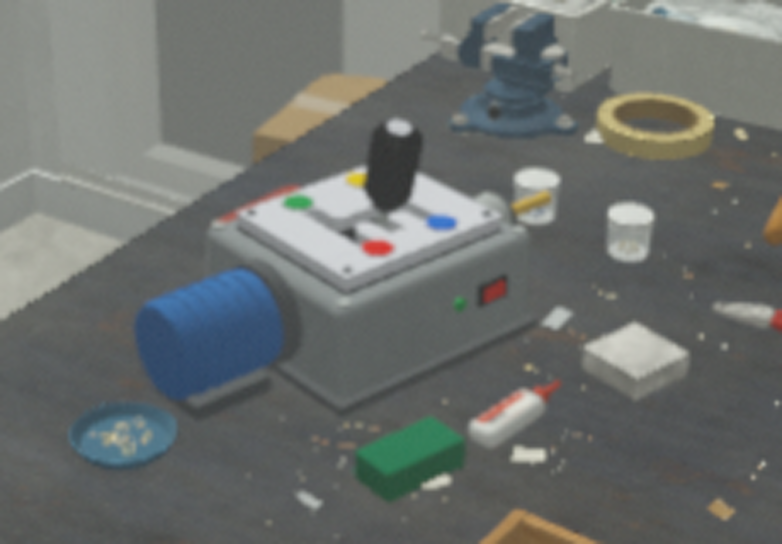

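The lever is in the park slot. Green is far-left, red near-left, blue near-right and yellow far-right. Next I fit the gate pose from the marker colours.

```bash
cat > fit.py <<'E'
from h import *
L={'green':(.042,.028),'red':(-.042,.028),'blue':(-.042,-.028),'yellow':(.042,-.028)}
def markers(p,ctr=(0.587,-.005)):
    h=cv2.cvtColor(p['img'],cv2.COLOR_RGB2HSV).astype(int);H,S,V=h[...,0],h[...,1],h[...,2]
    m={'green':(H>50)&(H<85),'red':(H<8)|(H>172),'blue':(H>100)&(H<125),'yellow':(H>20)&(H<33)}
    out={}
    c0=proj(p,[*ctr,.089]);
    for k,v in m.items():
        mm=(v&(S>130)&(V>90)).astype(np.uint8)
        n,l,st,ce=cv2.connectedComponentsWithStats(mm)
        for i in range(1,n):
            if st[i,4]<15: continue
            X=at_z(p,ce[i],.089)
            if np.hypot(*(X[:2]-ctr))<.075: 
                if k not in out or st[i,4]>out[k][1]: out[k]=(X,st[i,4],ce[i])
    return out
def fit(m):
    ks=list(m);A=np.array([L[k] for k in ks]);B=np.array([m[k][0][:2] for k in ks])
    a=A-A.mean(0);b=B-B.mean(0);th=np.arctan2((a[:,0]*b[:,1]-a[:,1]*b[:,0]).sum(),(a*b).sum())
    R=np.array([[np.cos(th),-np.sin(th)],[np.sin(th),np.cos(th)]]);t=B.mean(0)-R@A.mean(0)
    return t,th,np.abs(B-(A@R.T+t)).max()
E
python3 - <<'E'
from fit import *
for n in ['scene','side']:
    p=snapshot(n);m=markers(p)
    for k in m: print(k,m[k][0].round(4),m[k][1],m[k][2].round(1))
    print(fit(m))
    r=cut_out(p,'handle_centre')
    for x in r[:1]:print(x['confidence'],x['pixel'],x['region'].sum())
E
```

```text
green [0.6413 0.0123 0.089 ] 29 [354.6 214.3]
red [0.5611 0.0367 0.089 ] 37 [322.  224.6]
blue [ 0.5448 -0.0162  0.089 ] 46 [335.  237.5]
yellow [ 0.625  -0.0414  0.089 ] 40 [368.8 226.4]
(array([ 0.59304272, -0.00216344]), np.float64(-0.299263667610432), np.float64(0.00031790388042111234))
0.74 [335.5, 210.1] 404
red [0.5601 0.0377 0.089 ] 24 [330.5 202.4]
blue [ 0.5434 -0.0159  0.089 ] 21 [349.3 195. ]
(array([ 0.59185622, -0.00152647]), np.float64(-0.30064480260261384), np.float64(6.48892070192475e-05))
0.73 [336.5, 178.5] 358
```

Emit:
{"fn": "carry_out", "kwargs": {"linear": [[0.01,0.035,0],[0.02,0.07,0],[0.035,0.105,0],[0.05,0.14,0],[0.065,0.178,0],[0.08,0.215,0],[0.096,0.253,0],[0.112,0.29,0]], "roll": [-0.09,-0.18,-0.27,-0.36,-0.45,-0.54,-0.63,-0.72], "gripper": 0, "grip_force": 10}}

```text
clock: 2.17
tool_pos: [0.3667, -0.2792, 0.258]
eef_rot: [0.988, -0.152, 0.0, 0.0]
contact_force: [1.8, 0.3, 0.5]
opening: 0.422
```

Emit:
{"fn": "carry_out", "kwargs": {"linear": [[0.017,0.038,0],[0.034,0.076,0],[0.051,0.114,0],[0.068,0.152,0],[0.085,0.19,0],[0.102,0.229,0],[0.119,0.267,0],[0.135,0.305,0]], "roll": [0,0,0,0,0,0,0,0]}}

```text
clock: 2.83
tool_pos: [0.5016, 0.0261, 0.2582]
eef_rot: [0.988, -0.152, 0.001, -0.0]
contact_force: [0.8, 0.5, 0.8]
opening: 0.004
```

Run:
```python
from fit import *
print(status.get_state()['tool_pos'],status.get_state()['opening'])
p=snapshot('wrist');save(p,'w1')
m=markers(p)
for k in m: print(k,m[k][0].round(4),m[k][1],m[k][2].round(1))
if len(m)>1: print(fit(m))
p=snapshot('scene');save(p,'s1')
```

```text
[0.50163676 0.02610106 0.25824814] 0.003691932814902753
green [0.6388 0.0133 0.089 ] 489 [287.1   8.9]
red [0.5612 0.0376 0.089 ] 519 [289.6 117.4]
blue [ 0.5446 -0.0156  0.089 ] 523 [358.3 117.3]
yellow [ 0.6221 -0.0397  0.089 ] 489 [360.6   8.9]
(array([ 0.59165911, -0.00110329]), np.float64(-0.3035445581779389), np.float64(0.0013749455279251643))
```

View pics/w1.png

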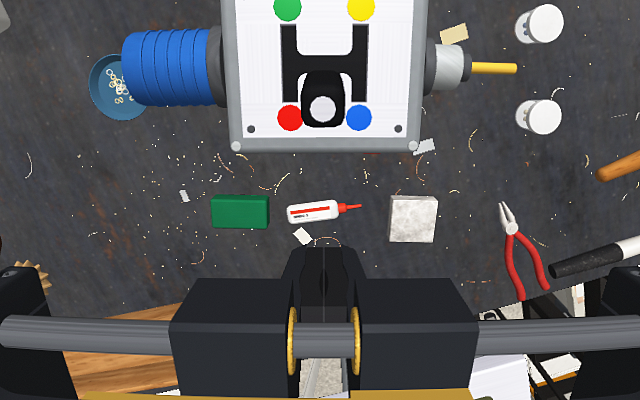

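View pics/s1.png

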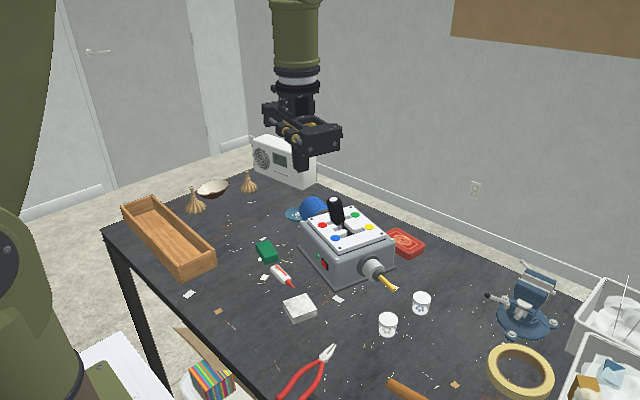

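Emit:
{"fn": "carry_out", "kwargs": {"linear": [[0,0,-0.03],[0,0,-0.06],[0,0,-0.09],[0,0,-0.115],[0,0,-0.126],[0,0,-0.126]], "roll": [0,0,0,0,0,0]}}

```text
clock: 3.43
tool_pos: [0.5021, 0.0324, 0.1298]
eef_rot: [0.989, -0.146, -0.001, -0.002]
contact_force: [-0.5, -0.7, 0.5]
opening: 0.002
```

Emit:
{"fn": "carry_out", "kwargs": {"linear": [[0.0095,-0.003,0],[0.019,-0.006,0],[0.0285,-0.009,0],[0.038,-0.012,0],[0.043,-0.0134,0],[0.048,-0.015,0],[0.053,-0.0165,0],[0.053,-0.0165,0]], "roll": [0,0,0,0,0,0,0,0]}}

```text
clock: 4.1
tool_pos: [0.5559, 0.0156, 0.1302]
eef_rot: [0.989, -0.146, -0.0, -0.002]
contact_force: [-0.7, 0.1, 1.9]
opening: 0.006
```

Run:
```python
from fit import *
p=snapshot('scene');a=p['img'][130:290,220:450];cv2.imwrite('pics/s2.png',cv2.resize(a[...,::-1],None,fx=3.4,fy=3.4))
p=snapshot('wrist');save(p,'w2')
```

```text
(no output)
```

View pics/w2.png

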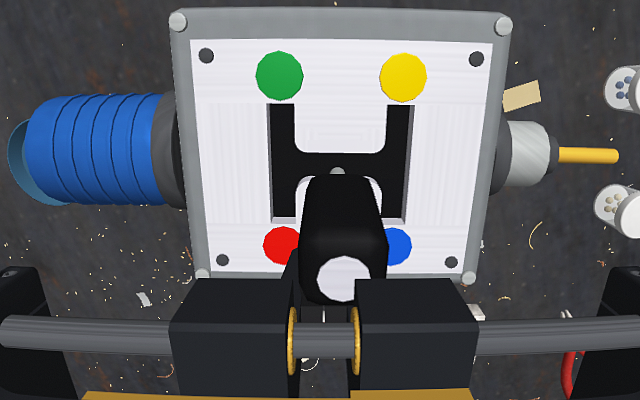

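View pics/s2.png

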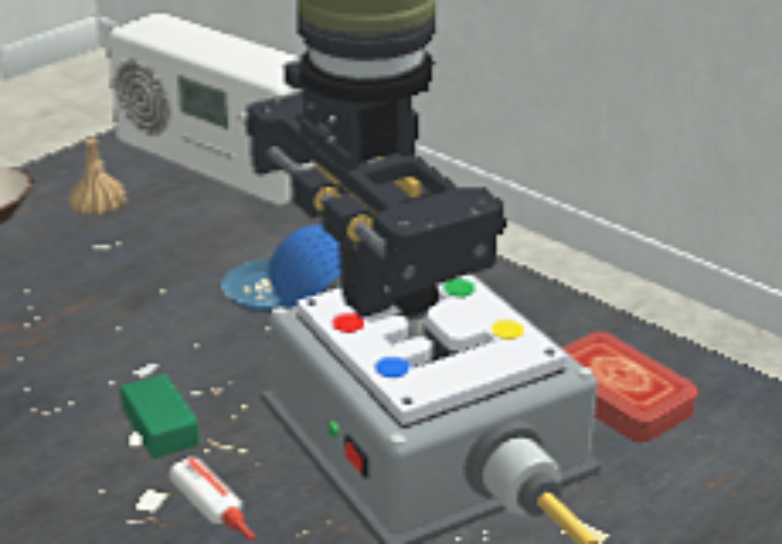

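Emit:
{"fn": "carry_out", "kwargs": {"linear": [[0.004,-0.0014,0],[0.008,-0.003,0],[0.012,-0.0045,0],[0.014,-0.0053,0],[0.016,-0.006,0],[0.016,-0.006,0]], "roll": [0,0,0,0,0,0]}}

```text
clock: 4.7
tool_pos: [0.5716, 0.0099, 0.1298]
eef_rot: [0.989, -0.146, -0.0, -0.002]
contact_force: [-1.3, 1.2, 1.9]
opening: 0.006
```

Run:
```python
from fit import *
p=snapshot('wrist');save(p,'w3')
for q in ['lever_pin','handle_centre']:
  for r in tip_of(p,q)[:2]: print(q,r['confidence'],r['pixel'])
g=[0.592,-0.0015];print([ (k,proj(p,[g[0]+.955*a+.297*b,g[1]-.297*a+.955*b,.087]).round()) for k,a,b in [('c',0,0),('farL',.026,.028),('L',0,.028)]])
```

```text
handle_centre 0.79 [338.3, 240.9]
[('c', array([337., 202.])), ('farL', array([279., 150.])), ('L', array([280., 202.]))]
```

View pics/w3.png

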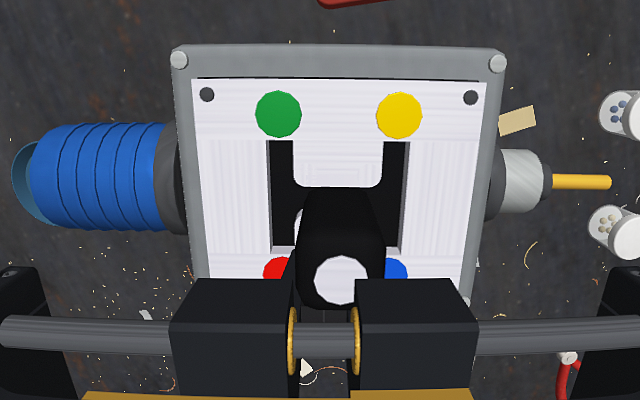

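```bash
cat >> fit.py <<'E'
G=np.array([0.592,-0.0015]);TH=-.302
def W(a,b,z): c,s=np.cos(TH),np.sin(TH);return np.array([G[0]+c*a-s*b,G[1]+s*a+c*b,z])
def Mf(X): c,s=np.cos(TH),np.sin(TH);d=np.array(X[:2])-G;return np.array([c*d[0]+s*d[1],-s*d[0]+c*d[1]])
def lever(s,sh,cr): return W(s*np.sin(sh)*1.0, s*np.cos(sh)*np.sin(cr), .02+s*np.cos(sh)*np.cos(cr))
E
python3 - <<'E'
from fit import *
print(Mf(status.get_state()['tool_pos']))
p=snapshot('wrist')
for sh in [-.15,-.1,-.05,0,.05]: print(sh,proj(p,lever(.145,sh,0)).round(1))
c=np.argwhere
for z in (.163,.165): print(Mf(at_z(p,(342,279),z)))
E
```

```text
[-0.02302801  0.00478477]
-0.15 [342.9 344.3]
-0.1 [343.7 327.3]
-0.05 [344.5 308.4]
0 [345.3 287.6]
0.05 [346.1 265. ]
[0.00164749 0.00091408]
[0.00283152 0.00103643]
```

Emit:
{"fn": "carry_out", "kwargs": {"linear": [[-0.0145,0.0045,0],[-0.0287,0.0089,0],[-0.038,-0.022,0],[-0.048,-0.0532,0],[-0.048,-0.0532,0],[-0.021,-0.0615,0],[0.0027,-0.0689,0],[0.0027,-0.0689,0]], "roll": [0,0,0,0,0,0,0,0]}}

```text
clock: 5.57
tool_pos: [0.5798, -0.0615, 0.1305]
eef_rot: [0.989, -0.147, 0.004, -0.002]
contact_force: [1.2, -0.2, -0.4]
opening: 0.008
```

Run:
```python
from fit import *
print(Mf(status.get_state()['tool_pos']))
p=snapshot('wrist');save(p,'w4')
for sh in [-.05,0,.05]: print(sh,proj(p,lever(.145,sh,0)).round(1))
p=snapshot('scene');a=p['img'][130:290,220:450];cv2.imwrite('pics/s4.png',cv2.resize(a[...,::-1],None,fx=3.4,fy=3.4))
```

```text
[ 0.00615709 -0.06087761]
-0.05 [145.  375.9]
0 [140.9 359.1]
0.05 [137.3 340.7]
```

View pics/w4.png

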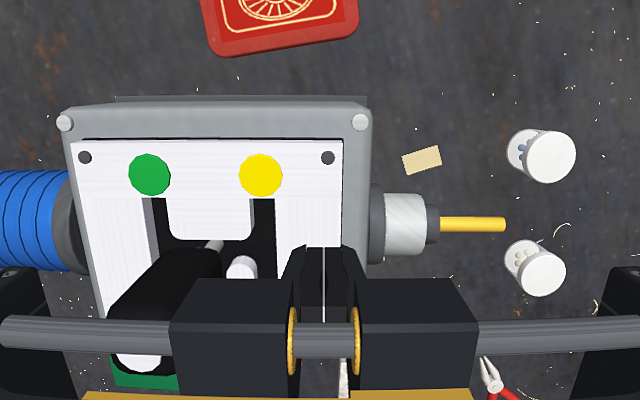

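View pics/s4.png

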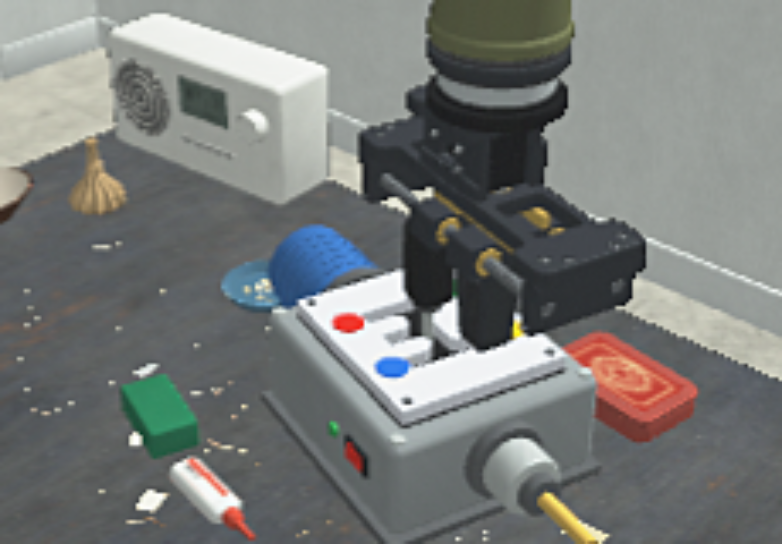

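Emit:
{"fn": "carry_out", "kwargs": {"linear": [[0.0025,0.009,0],[0.005,0.018,0],[0.0075,0.027,0],[0.009,0.033,0],[0.0108,0.039,0],[0.0124,0.044,0],[0.014,0.0487,0],[0.014,0.0487,0]], "roll": [0,0,0,0,0,0,0,0]}}

```text
clock: 6.33
tool_pos: [0.5887, -0.0095, 0.1296]
eef_rot: [0.989, -0.146, 0.0, -0.002]
contact_force: [-0.3, -0.3, -0.1]
opening: 0.002
```

Run:
```python
from fit import *
print(Mf(status.get_state()['tool_pos']))
p=snapshot('wrist');save(p,'w5')
p=snapshot('scene');a=p['img'][130:290,220:450];cv2.imwrite('pics/s5.png',cv2.resize(a[...,::-1],None,fx=3.4,fy=3.4))
```

```text
[-0.00081522 -0.0086075 ]
```

View pics/w5.png

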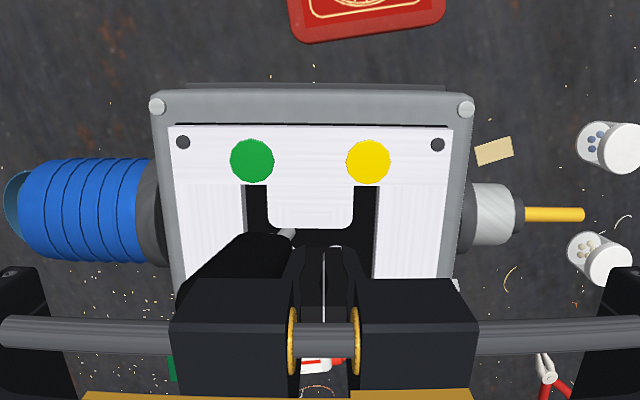

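View pics/s5.png

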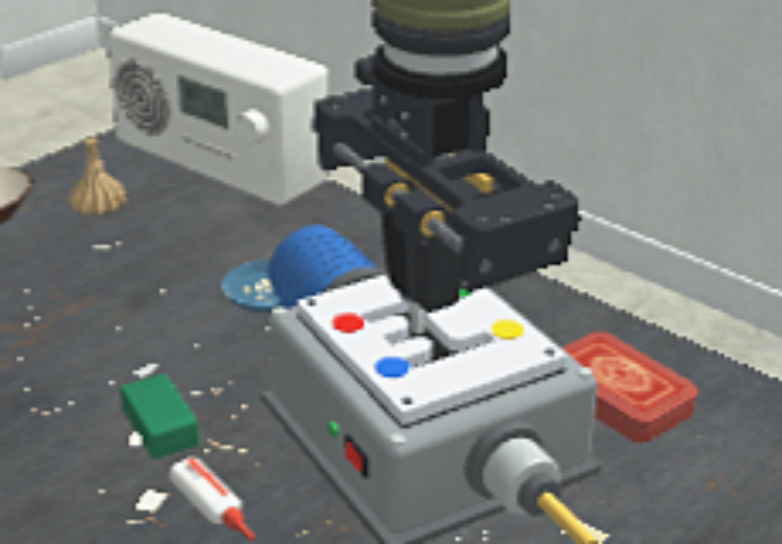

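Emit:
{"fn": "carry_out", "kwargs": {"linear": [[0.0015,0.0032,0],[0.003,0.0064,0],[0.0045,0.0096,0],[0.0062,0.0128,0],[0.0062,0.0128,0]], "roll": [0,0,0,0,0]}}

```text
clock: 6.85
tool_pos: [0.5954, 0.0035, 0.1295]
eef_rot: [0.989, -0.146, 0.001, -0.003]
contact_force: [-1.6, -0.7, -0.3]
opening: 0.009
```

Run:
```python
from fit import *
print(Mf(status.get_state()['tool_pos']))
p=snapshot('wrist');save(p,'w6')
for cr in (.3,.36,.42): print(cr,proj(p,lever(.087,0,cr)).round(),proj(p,lever(.067,0,cr)).round())
```

```text
[0.00176231 0.00577783]
0.3 [285. 262.] [300. 245.]
0.36 [275. 260.] [293. 244.]
0.42 [265. 258.] [286. 242.]
```

View pics/w6.png

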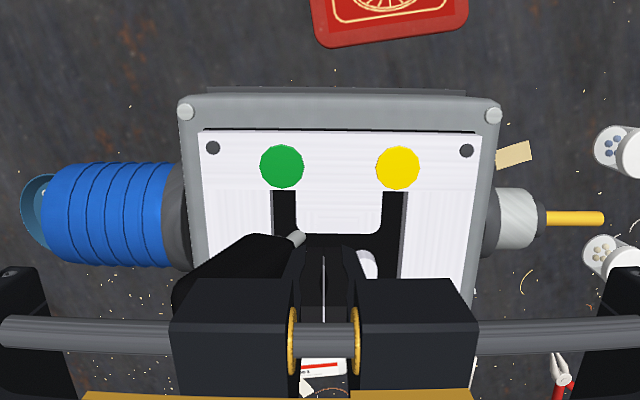

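Emit:
{"fn": "carry_out", "kwargs": {"linear": [[0.001,0.002,0],[0.0018,0.004,0],[0.0025,0.006,0],[0.0025,0.006,0]], "roll": [0,0,0,0]}}

```text
clock: 7.23
tool_pos: [0.5982, 0.0096, 0.1297]
eef_rot: [0.989, -0.145, 0.001, -0.003]
contact_force: [-1.5, -1.7, -0.4]
opening: 0.007
```

Emit:
{"fn": "carry_out", "kwargs": {"linear": [[0.0006,0.002,0],[0.0012,0.004,0],[0.0012,0.004,0]], "roll": [0,0,0]}}

```text
clock: 7.48
tool_pos: [0.5987, 0.011, 0.1295]
eef_rot: [0.989, -0.146, 0.0, -0.001]
contact_force: [-2.3, -7.2, -0.7]
opening: 0.006
```

Run:
```python
from fit import *
print(Mf(status.get_state()['tool_pos']))
p=snapshot('wrist');save(p,'w7')
for cr in (.3,.36,.42): print(cr,proj(p,lever(.087,0,cr)).round(),proj(p,lever(.067,0,cr)).round())
```

```text
[0.00269989 0.01393337]
0.3 [302. 264.] [315. 247.]
0.36 [292. 262.] [308. 246.]
0.42 [282. 260.] [301. 244.]
```

View pics/w7.png

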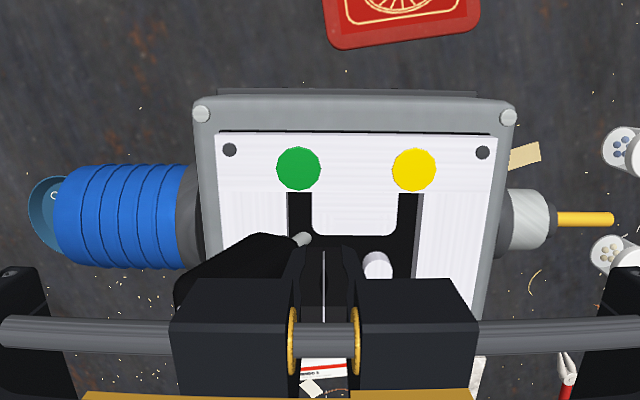

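Emit:
{"fn": "carry_out", "kwargs": {"linear": [[-0.0045,-0.0144,0],[-0.0089,-0.0287,0],[-0.0325,-0.0214,0],[-0.0566,-0.0138,0],[-0.0566,-0.0138,0],[-0.048,0.0139,0],[-0.0394,0.0416,0],[-0.0394,0.0416,0]], "roll": [0,0,0,0,0,0,0,0]}}

```text
clock: 8.2
tool_pos: [0.5622, 0.0614, 0.1299]
eef_rot: [0.99, -0.142, 0.002, -0.005]
contact_force: [0.3, 1.0, -0.2]
opening: 0.004
```

Run:
```python
from fit import *
print(Mf(status.get_state()['tool_pos']))
p=snapshot('wrist');save(p,'w8')
for sh in (-.05,0,.05): print(sh,proj(p,lever(.145,sh,.42)).round())
```

```text
[-0.04711497  0.05119393]
-0.05 [304. 216.]
0 [304. 194.]
0.05 [304. 170.]
```

View pics/w8.png

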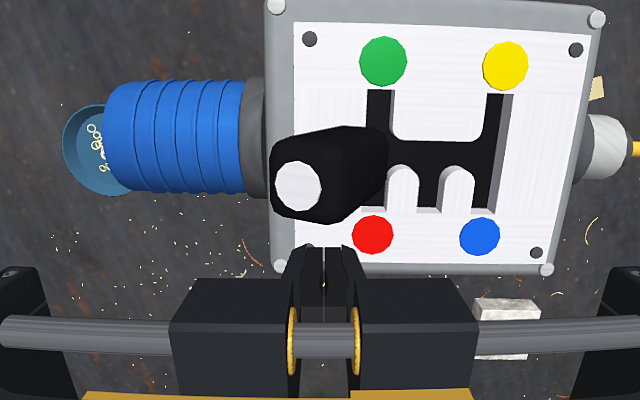

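Emit:
{"fn": "carry_out", "kwargs": {"linear": [[0.006,-0.0045,0],[0.012,-0.0075,0],[0.018,-0.0095,0],[0.024,-0.0115,0],[0.03,-0.0135,0],[0.035,-0.015,0],[0.039,-0.0163,0],[0.039,-0.0163,0]], "roll": [0,0,0,0,0,0,0,0]}}

```text
clock: 8.92
tool_pos: [0.6013, 0.0408, 0.1297]
eef_rot: [0.99, -0.144, 0.002, -0.003]
contact_force: [0.1, -0.5, 0.7]
opening: 0.006
```

Emit:
{"fn": "carry_out", "kwargs": {"linear": [[0.003,-0.0009,0],[0.006,-0.0018,0],[0.009,-0.0028,0],[0.0115,-0.0036,0],[0.0115,-0.0036,0]], "roll": [0,0,0,0,0]}}

```text
clock: 9.33
tool_pos: [0.6136, 0.0368, 0.1295]
eef_rot: [0.99, -0.144, 0.003, -0.003]
contact_force: [-1.2, 0.1, 0.1]
opening: 0.008
```

Run:
```python
from fit import *
print(Mf(status.get_state()['tool_pos']))
p=snapshot('wrist');save(p,'w9')
for sh in (.2,.25,.3,.35): print(sh,proj(p,lever(.145,sh,.42)).round())
```

```text
[0.00918996 0.04301947]
0.2 [283. 271.]
0.25 [285. 250.]
0.3 [288. 228.]
0.35 [291. 206.]
```

View pics/w9.png

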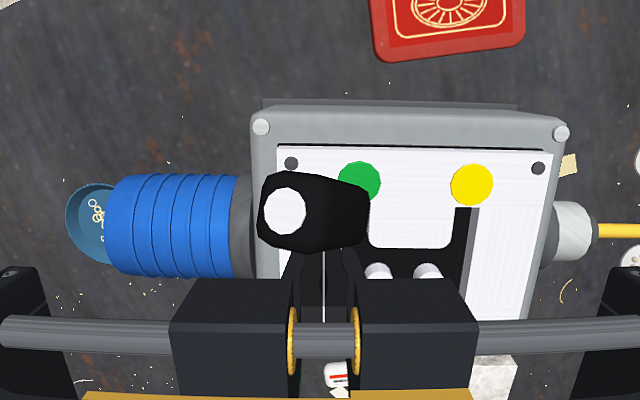

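Emit:
{"fn": "carry_out", "kwargs": {"linear": [[0.0015,-0.0005,0],[0.003,-0.0009,0],[0.003,-0.0009,0]], "roll": [0,0,0]}}

```text
clock: 9.63
tool_pos: [0.6154, 0.0365, 0.1294]
eef_rot: [0.99, -0.143, 0.002, -0.003]
contact_force: [-5.8, 1.2, 0.7]
opening: 0.008
```

Emit:
{"fn": "carry_out", "kwargs": {"linear": [[0.0015,-0.0005,0],[0.003,-0.0009,0],[0.003,-0.0009,0]], "roll": [0,0,0]}}

```text
clock: 9.88
tool_pos: [0.6159, 0.0364, 0.1291]
eef_rot: [0.99, -0.143, -0.001, -0.003]
contact_force: [-8.6, 2.1, 3.7]
opening: 0.004
```

Emit:
{"fn": "carry_out", "kwargs": {"linear": [[0.002,-0.0006,0],[0.005,-0.0015,0],[0.005,-0.0015,0]], "roll": [0,0,0]}}

```text
clock: 10.13
tool_pos: [0.6166, 0.0362, 0.1289]
eef_rot: [0.99, -0.143, -0.006, -0.003]
contact_force: [-12.7, 3.3, 8.0]
opening: 0.008
```

Emit:
{"fn": "carry_out", "kwargs": {"linear": [[-0.015,0.0047,0],[-0.035,0.011,0],[-0.06,0.0187,0.0],[-0.075,0.0233,0.02],[-0.08,0.025,0.05],[-0.08,0.025,0.085],[-0.08,0.025,0.12],[-0.08,0.025,0.12]], "roll": [0,0,0,0,0,0,0,0]}}

```text
clock: 10.8
tool_pos: [0.5423, 0.0615, 0.2559]
eef_rot: [0.99, -0.143, 0.002, -0.005]
contact_force: [1.2, -0.4, -0.3]
opening: 0.008
```

Run:
```python
from fit import *
print(status.get_state()['contact_force'],Mf(status.get_state()['tool_pos']))
p=snapshot('wrist');save(p,'w10')
for sh in (.25,.3,.35): print(sh,proj(p,lever(.145,sh,.42)).round(1))
m=markers(p);print({k:(m[k][2].round(),Mf(m[k][0]).round(4)) for k in m})
p=snapshot('scene');a=p['img'][130:290,220:450];cv2.imwrite('pics/s10.png',cv2.resize(a[...,::-1],None,fx=3.4,fy=3.4))
```

```text
[ 1.17099633 -0.35087113 -0.33838257] [-0.0661751   0.04532878]
0.25 [310.7  45.6]
0.3 [312.2  33.9]
0.35 [314.   22.5]
{'green': (array([360.,  43.]), array([0.0446, 0.0226])), 'red': (array([348., 153.]), array([-0.0407,  0.0283])), 'blue': (array([415., 154.]), array([-0.0407, -0.0273])), 'yellow': (array([424.,  47.]), array([ 0.0425, -0.0272]))}
```

View pics/w10.png

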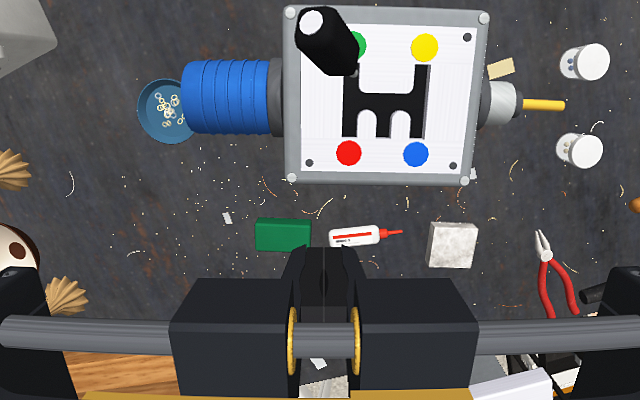

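View pics/s10.png

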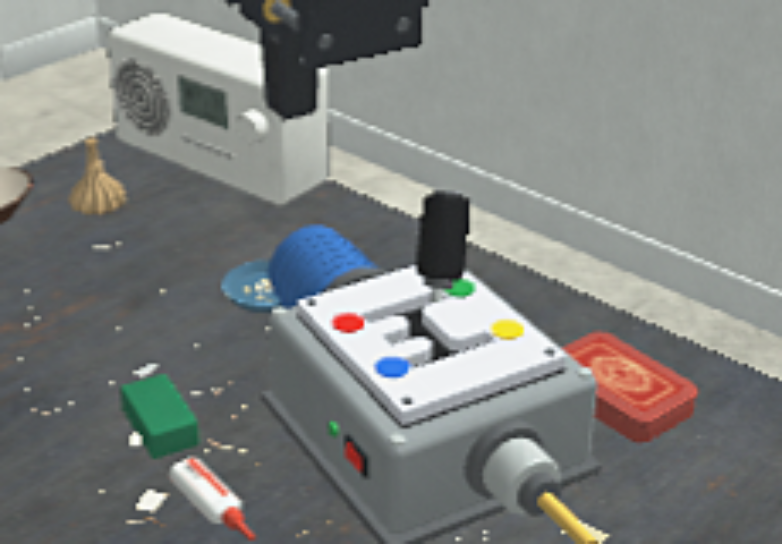

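The handle cap is at (313, 21), which corresponds to shift ≈ 0.35 in the green slot. The lever is home, the gripper is clear and the loose items are undisturbed.

```bash
python3 -c "
from h import *
print(finish_job())"
```

```text
the job is handed in; nothing more can be done
None
```

The feed lever is fully home in the green slot (far-left), and the job is handed in at about 11 s on the robot's clock.

I pushed the handle with the shut fingertips in three steps:
1. From the near side, out of the park slot and into the cross channel.
2. From the right side, along the channel to its left end stop, where the contact force rose to about 7 N.
3. From the near side, into the green slot until it stopped, at about 13 N.

Then I backed off and lifted clear.

- **Lever position:** in the last wrist picture the handle cap was at (313, 21), against (314, 22.5) predicted for shift 0.35 and cross 0.42. The lever never entered another coloured slot.
- **Surroundings:** the force after lifting clear was about 1 N, the same as the sensor drift. The loose items near the machine looked unmoved.
- **Disagreements:** the first network readings of the marker positions were scattered, so I used my own colour fit of the gate's pose instead. That fit agreed between the scene, side and wrist cameras to about 1.5 mm. The tool was also up to 10 mm off its commanded position on some moves, which I corrected from the measured pose.

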